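Pair the loose modules with their twins in the carton and close its flaps

TASK

Push the loose power brick and the loose relay along the bench, without picking them up, each fully into the carton bay that already holds its twin, lying square in line in front of that twin; leave the odd heat sink outside. When both pairs are in, fold the carton's short flap down flat and only then the long flap down flat over it. Leave the tape roll, tip cleaner and solder spool where they stand.

Things in the scene. Friction and masses are not known exactly. Their poses are not given: they have to be found in the camera images.
- carton: Cardboard carton fixed to the bench, 104 x 176 x 40 mm, open at front and top, no step at the mouth. Origin: centre at bench level; x points from the open front to the back, y to its left. Walls 4 mm; inner faces: sides y +-84 mm, back x +50 mm; divider y +-2 mm, 34 mm high: two bays 82 mm wide, 100 mm deep, mouth at x -50 mm.
- left_bay (a point): Middle of the bay floor on the carton's +y side (carton x 0, y +43 mm).
- right_bay (a point): Middle of the bay floor on the carton's -y side (carton x 0, y -43 mm).
- inner_flap (a joint): Short cardboard flap, 80 mm long, 100 mm wide (along carton x, from -48 to +52 mm), 3 mm thick, hinged along the top of the carton's +y side wall at y = +86 mm, z = 42 mm. 0 = flat, closed towards -y; 1.57 upright; starts leaning outward, 2.2 to 2.5. Stiff crease: stays where put.
- inner_flap_edge (a point): Middle of the free edge of the short flap.
- outer_flap (a joint): Long cardboard flap, 105 mm long, 100 mm wide (carton x from -48 to +52 mm), 3 mm thick, hinged along the top of the carton's -y side wall at y = -86 mm, z = 46.5 mm. 0 = flat, closed towards +y over the short flap; same sense as the short flap.
- outer_flap_edge (a point): Middle of the free edge of the long flap.
- brick: Loose power brick, plain black block 36 x 62 x 26 mm (x, y, z), 0.14 kg, origin at the centre of its underside.
- brick_twin: The same power brick, standing at the back of one carton bay (36 mm along carton x).
- relay: Loose relay, smaller dark block with a band round its edge, 26 x 46 x 16 mm (x, y, z), 0.03 kg, origin at the centre of its underside.
- relay_twin: The same relay, standing at the back of the other carton bay (26 mm along carton x).
- heat_sink: Loose finned aluminium heat sink 30 x 34 x 15 mm, odd one with no twin, origin at the centre of its underside. May be nudged, but must not end in the carton.
- tape_green: Bystander: roll of tape lying flat, 54 mm across, 18 mm high, origin at the centre of its underside.
- tip_cleaner: Bystander: domed soldering-tip cleaner, 45 mm round, 61 mm high, origin at the centre of its underside.
- solder_spool: Bystander: solder spool standing on its flange, 52 mm round (77 mm with its wire end), 36 mm high, origin near the centre of its underside.
Things that resemble listed ones, but are neither listed nor needed, are in the scene too. Leave any orange look-alike of the brick alone.

How it is judged (in metres and radians):
On the way, in this order (a step that is already met when the one before it is completed fails the run):
1. both loose modules lie square in the bay of their twin (((x of brick in the frame of carton between -0.034 and 0.05 m and y of brick in the frame of carton between 0.005 and 0.084 m and x of brick_twin in the frame of carton between -0.01 and 0.05 m and y of brick_twin in the frame of carton between 0.005 and 0.084 m) or (x of brick in the frame of carton between -0.034 and 0.05 m and y of brick in the frame of carton between -0.084 and -0.005 m and x of brick_twin in the frame of carton between -0.01 and 0.05 m and y of brick_twin in the frame of carton between -0.084 and -0.005 m)) and angle between the y axis of each of brick, relay and the y axis of carton, either way round below 0.35 rad and height (world z) of each of brick, relay below 0.01 m and linear speed of each of brick, relay below 0.02 m/s and ((x of relay in the frame of carton between -0.039 and 0.05 m and y of relay in the frame of carton between 0.005 and 0.084 m and x of relay_twin in the frame of carton between -0.01 and 0.05 m and y of relay_twin in the frame of carton between 0.005 and 0.084 m) or (x of relay in the frame of carton between -0.039 and 0.05 m and y of relay in the frame of carton between -0.084 and -0.005 m and x of relay_twin in the frame of carton between -0.01 and 0.05 m and y of relay_twin in the frame of carton between -0.084 and -0.005 m))), for 0.2 s.
2. the short flap is folded down while the long flap is still up (value of joint inner_flap below 0.15 rad and value of joint outer_flap above 0.8 rad), for 0.1 s.
At the end, for the whole second after the job is handed in: Brick and relay each lie at rest on the bench within the bay of their twin (fully behind the mouth to about 2 mm, square to the carton within 0.35 rad), the twins still in the back halves of their bays, the heat sink outside the carton, and both flaps within 0.15 rad of flat (all of step 1 and (x of heat_sink in the frame of carton below -0.066 m or y of heat_sink in the frame of carton above 0.1 m or y of heat_sink in the frame of carton below -0.1 m) and value of joint each of inner_flap, outer_flap below 0.15 rad); the robot touches nothing.
It fails at once if the brick or the relay is lifted more than 12 mm off the bench (height (world z) of any of brick, relay above 0.012 m).
It fails at once if the tape green is shifted more than 20 mm (distance of tape_green from where it was at the start of the episode above 0.02 m).
It fails at once if the tip cleaner is shifted more than 20 mm (distance of tip_cleaner from where it was at the start of the episode above 0.02 m).
It fails at once if the solder spool is shifted more than 20 mm (distance of solder_spool from where it was at the start of the episode above 0.02 m).
It also fails if it takes over 69 s, if anything falls off the work surface, if the arm or the gripper's body presses on something with over 40 N, if the wrist force passes 120 N, or if a joint passes its speed limit or range.

ROBOT

A 7-joint arm with a two-finger parallel gripper is mounted at the origin on a cart in front of the work surface, level with it; the furniture and walls round the work are solid. World frame = base frame: x ahead of the robot, y to its left, z up, the work surface at z = 0. Lengths are in m, angles in degrees, forces in N, time in s.
With the tool pointing down it reaches from about 0.4 to 0.85 m from the base axis. Payload 6.9 kg.
Tool frame: the origin (TCP) lies at the very end of the fingers, on their centre line; the grasp point (between the pads) lies 19 mm behind it (env.hold_point_z is the distance from the TCP to the grasp point, in m); z points along the fingers, y is the line along which they close (so a half turn about z gives the same grasp; the last joint's range is limited). The gripper opens to 85 mm and grips with 20 to 120 N. Pads are 22 mm wide; open, the fingers measure 114 mm over their backs; the gripper's body (76 mm by 85 mm) begins 54 mm behind the grasp point. The pads swing forward as they close: fully open they stand 13 mm farther back than shut.
Start: joints at [-69.242, 29.078, -13.613, 85.955, 7.202, 65.827, -8.869], TCP at [0.159, 0.604, 0.231] pointing down, gripper open.
Joint ranges: [-176.47, 176.47], [-13.61, 117.27], [-81.72, 77.17], [0.22, 143.17], [-87.28, 267.28], [10, 112.55], [-165.47, 165.47]. Speed limits (degrees/s): [136.94, 136.94, 180, 180, 180, 180, 180].

INTERFACE

Orientations are given as [roll, pitch, yaw] about the fixed x, y, z axes, in that order (R = Rz(yaw) Ry(pitch) Rx(roll)).
In Python, from cell import env, optics, job, readout gives the robot as it stands. The module is installed in compiled form; this text tells all that it offers. Calls block until the motion is done:
- env.move_ptp(position, orientation): joint-space move of the TCP to a pose.
- env.movel(position, attitude=None, velocity=0.15, max_force=None): straight line of the TCP; attitude=None keeps the orientation; velocity is the mean speed in m/s. With max_force (N) it stops when the force on the tool has changed by that much, and returns True; else False.
- env.movej(angles): joint-space move.
- env.gripper_to(opening, f_grip=None): opening from 0.0 (shut) to 1.0 (fully open); f_grip is the grip in N (None keeps the last); returns when the fingers have stopped.
- env.sleep(seconds).
- env.solve_ik(position, orientation): joint angles nearest the present ones, or None.
- optics.snapshot(name): name is "scene" or "top"; returns the picture (420x560x3 uint8, red, green, blue); there is no depth.
- optics.camera_model(name): a dict with "fx", "fy", "cx", "cy" (pixels), "D" ([k1, k2, p1, p2, k3] as OpenCV has them; the pictures are not rectified), "origin" and "rotation" of the camera in the world. Camera axes: x right, y up, looking along -z (the intrinsics and any distortion apply to the point x, -y, -z); pixel columns grow to the right and rows downward; lengths in m; the calibration is good to about 2 mm. A picture is of the moment at which its call begins. camera_model takes no time and is no camera call.
A pose or a line that the arm cannot do raises env.PlanningError and nothing moves.
- job.finish_job(): hands the job in; it is judged then, once.
Readings, each from a call of its own:
- readout.current_clock(): time.
- readout.current_qpos(): joint angles.
- readout.current_joint_vel(): joint speeds.
- readout.current_tau(): joint torques, N m.
- readout.current_position(): TCP position.
- readout.current_tool_rot(): TCP orientation.
- readout.current_wrist_force(): force on the tool from outside, world axes, zero at the start.
- readout.current_wrist_torque(): the same for the moment, N m.
- readout.current_opening(): opening from 0.0 (shut) to 1.0 (fully open).
- readout.current_finger_force(): force on a finger pad.
Only numpy, scipy, OpenCV 4.12 (cv2) and the standard library are available. Lean on these libraries where they do the work, as an engineer would, in place of code of your own. Each camera call takes 0.05 s, during which the arm holds its last target. There are 200 camera calls.

## Working session

There is one attempt and no reset: what is moved stays moved. The work goes in short steps, each a Python script; the robot and the scene stay as the last script left them, time stands still between calls to the robot, and variables do not carry over. Pictures are saved under pics/ and viewed, at most 10 in all, crops included, and the job is handed in when it is done.

```bash
mkdir -p pics; python3 - <<'E'
from cell import env,optics,job,readout
import cv2
for n in("scene","top"):
    im=optics.snapshot(n); cv2.imwrite(f"pics/{n}0.png",im[:,:,::-1])
    print(n,optics.camera_model(n))
print(readout.current_clock(),readout.current_tool_rot())
E
```

```text
scene {'fx': 444.66033729563054, 'fy': 444.66033729563054, 'cx': 282.3899583289704, 'cy': 205.99258963681493, 'D': array([-0.10186851,  0.        ,  0.        ,  0.        ,  0.        ]), 'origin': array([ 0.0647276 , -0.63591411,  0.67646065]), 'rotation': array([ 44.31990043,  -0.92184065, -51.81472963])}
top {'fx': 470.7110293724461, 'fy': 470.7110293724461, 'cx': 281.7193228582509, 'cy': 205.32160078579747, 'D': array([0.0467936, 0.       , 0.       , 0.       , 0.       ]), 'origin': array([ 0.40055137, -0.26419144,  0.90253002]), 'rotation': array([ 9.94789887e+00,  8.41607297e-02, -8.86658758e+01])}
0.1 [-1.79907550e+02  4.37595097e-04  1.65284398e+02]
```

View pics/top0.png

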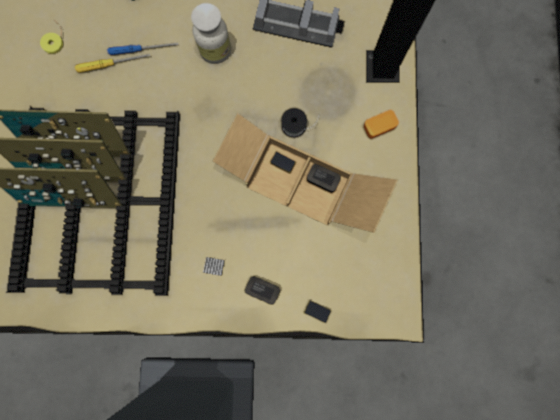

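View pics/scene0.png

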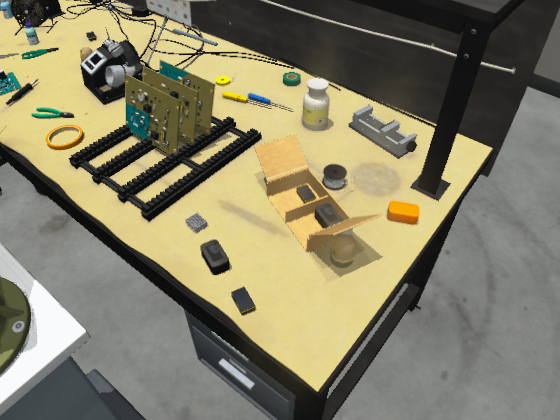

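The top view shows the carton at (300,178), with the relay twin in the left bay at (283,162) and the brick twin in the right bay at (323,178). In front of it are the loose brick (263,289), the loose relay (318,312) and the heat sink (214,266). The solder spool is at (294,122). The orange look-alike at (381,124) stays untouched. A dome, probably the tip cleaner, sits under the long flap at scene (343,250). I'll look at enlarged crops next.

```bash
cat > h.py <<'E'
from cell import env,optics,job,readout
import numpy as np,cv2
from scipy.spatial.transform import Rotation as Ro
def pix2w(n,uv,z):
    m=optics.camera_model(n);K=np.array([[m['fx'],0,m['cx']],[0,m['fy'],m['cy']],[0,0,1]])
    p=cv2.undistortPoints(np.array(uv,float).reshape(-1,1,2),K,m['D']).reshape(-1,2)
    d=np.c_[p[:,0],-p[:,1],-np.ones(len(p))]@Ro.from_euler('xyz',m['rotation'],degrees=True).as_matrix().T
    o=m['origin'];return o+d*((z-o[2])/d[:,2])[:,None]
def w2pix(n,P):
    m=optics.camera_model(n);K=np.array([[m['fx'],0,m['cx']],[0,m['fy'],m['cy']],[0,0,1]])
    c=(np.atleast_2d(P)-m['origin'])@Ro.from_euler('xyz',m['rotation'],degrees=True).as_matrix()
    return cv2.projectPoints(c*[1,-1,-1],np.zeros(3),np.zeros(3),K,m['D'])[0].reshape(-1,2)
def crop(n,x0,y0,w,h,s,name):
    im=optics.snapshot(n)[y0:y0+h,x0:x0+w,::-1]
    cv2.imwrite(f"pics/{name}.png",cv2.resize(im,None,fx=s,fy=s,interpolation=cv2.INTER_CUBIC))
E
python3 - <<'E'
from h import *
crop("top",200,100,200,150,4,"t1")
crop("top",190,230,160,110,5,"t2")
crop("scene",180,130,250,185,3.2,"s1")
E
```

```text
(no output)
```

View pics/t1.png

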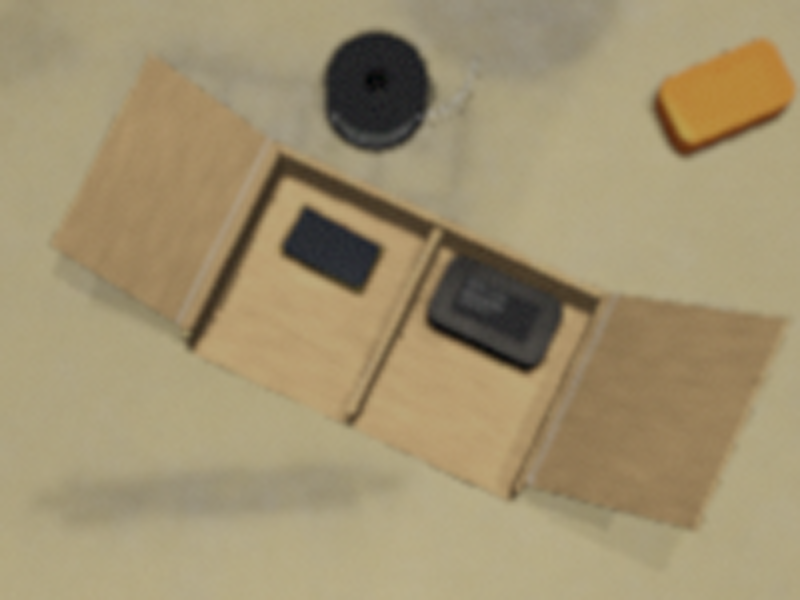

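View pics/t2.png

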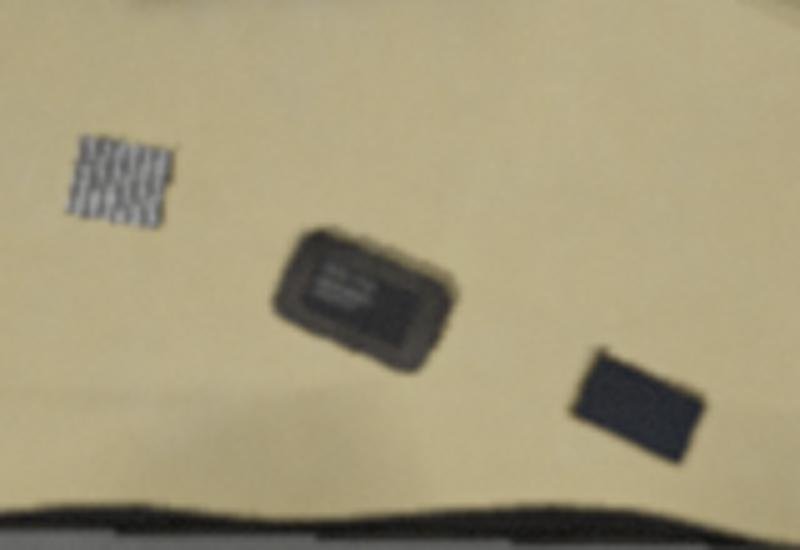

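View pics/s1.png

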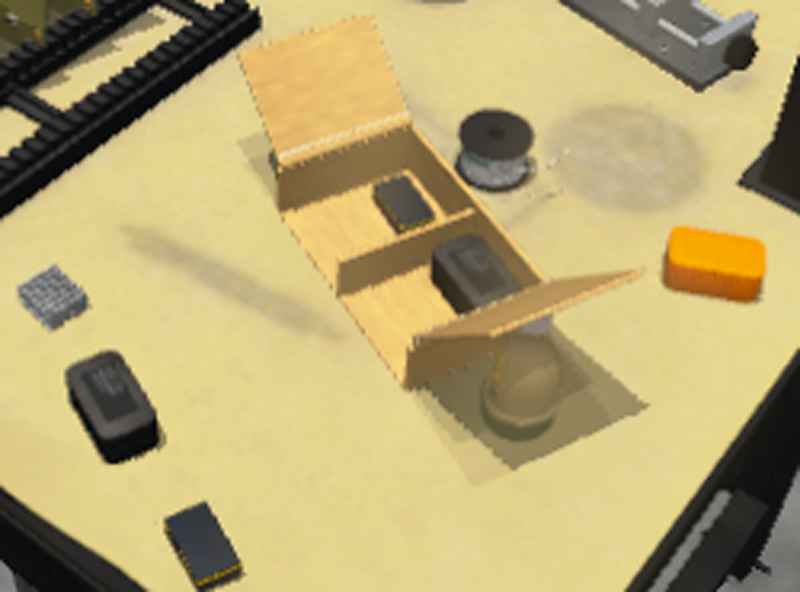

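Crop t1 shows the carton mouth corners at about (191,347) and (512,497), the divider foot at (348,422) and the back top corners at (278,148) and (607,293). In t2 the heat sink is at (121,181), the brick top centre at (365,300) and the relay top centre at (638,407). In s1 the tip cleaner dome is under the long flap, with its base around (519,410).

```bash
python3 - <<'E'
from h import *
np.set_printoptions(precision=4,suppress=True)
t1=lambda l:np.array(l)/4+[199.6,99.6]; t2=lambda l:np.array(l)/5+[189.6,229.6]; s1=lambda l:np.array(l)/3.2+[179.7,129.7]
F=pix2w("top",t1([[191,347],[512,497],[348,422]]),0);print("front",F)
B=pix2w("top",t1([[278,148],[607,293]]),.04);print("backtop",B)
for a,b in((F[0],F[1]),(B[0],B[1]),):
    d=a-b;print(np.linalg.norm(d),np.degrees(np.arctan2(d[1],d[0]))-90)
print("scene front",pix2w("scene",s1([[284,211],[405,385],[340,292]]),0))
print("twins relay",pix2w("top",t1([[333,248]]),.016),"brick",pix2w("top",t1([[497,308]]),.026))
Bk=pix2w("top",t2([[318,228],[457,280],[412,374],[275,308]]),.024);print("brick",Bk,Bk.mean(0),np.linalg.norm(Bk[0]-Bk[1]),np.linalg.norm(Bk[1]-Bk[2]))
R=pix2w("top",t2([[603,352],[705,405],[681,463],[572,410]]),.016);print("relay",R,R.mean(0))
for q in(R,Bk):
  for a,b in((q[0],q[1]),(q[3],q[2])):
    d=a-b;print(np.linalg.norm(d),np.degrees(np.arctan2(d[1],d[0]))-90)
print("hs",pix2w("top",t2([[121,181]]),.015))
print("dome base",pix2w("scene",s1([[519,412]]),.0),pix2w("scene",s1([[530,375]]),.03))
print("spool",pix2w("top",t1([[377,88]]),.036))
print("edge desk",pix2w("top",[[200,332],[318,334],[420,340]],0))
# flap edges: solve angle
def T(c,th,p):return np.array([c[0]+np.cos(th)*p[0]-np.sin(th)*p[1],c[1]+np.sin(th)*p[0]+np.cos(th)*p[1],p[2]])
d=F[0]-F[1];th=np.arctan2(d[1],d[0])-np.pi/2
m=(F[0]+F[1])/2;c=m+.052*np.array([np.cos(th),np.sin(th),0]);print("carton",c,np.degrees(th))
for p in((-.052,.088,.04),(.052,.088,.04),(.052,-.088,.04),(-.052,-.088,0),(-.052,0,0),(-.052,0,.034)):
    P=T(c,th,p);print(p,(w2pix("top",P)-[199.6,99.6])*4,(w2pix("scene",P)-[179.7,129.7])*3.2)
for a in np.arange(2.1,2.61,.1):
  for s,L,z in((1,.08,.042),(-1,.105,.0465)):
    y=s*(.086-L*np.cos(a));zz=z+L*np.sin(a)
    print(a,s,[(w2pix("top",T(c,th,(x,y,zz)))-[199.6,99.6])[0]*4 for x in(-.048,.052)])
E
```

```text
front [[ 0.595  -0.191   0.    ]
 [ 0.5245 -0.3486  0.    ]
 [ 0.5594 -0.2687  0.    ]]
backtop [[ 0.6842 -0.2322  0.04  ]
 [ 0.6167 -0.3889  0.04  ]]
0.17272898987765953 -24.08345891887099
0.17053991985523703 -23.314629881590406
scene front [[ 0.5964 -0.193   0.    ]
 [ 0.526  -0.346   0.    ]
 [ 0.5615 -0.2683  0.    ]]
twins relay [[ 0.6422 -0.2595  0.016 ]] brick [[ 0.6117 -0.3385  0.026 ]]
brick [[ 0.4225 -0.2098  0.024 ]
 [ 0.4048 -0.2615  0.024 ]
 [ 0.3707 -0.2459  0.024 ]
 [ 0.3932 -0.195   0.024 ]] [ 0.3978 -0.228   0.024 ] 0.054659159382590944 0.0374772995266698
relay [[ 0.3801 -0.3159  0.016 ]
 [ 0.362  -0.3535  0.016 ]
 [ 0.3412 -0.3448  0.016 ]
 [ 0.359  -0.3047  0.016 ]] [ 0.3605 -0.3297  0.016 ]
0.04173219338995086 -25.657036042817452
0.04384087149255114 -23.993357799956698
0.054659159382590944 -18.885438763541742
0.05559585466604573 -23.838350837271364
hs [[ 0.4385 -0.135   0.015 ]]
dome base [[ 0.5522 -0.4115  0.    ]] [[ 0.5576 -0.4117  0.03  ]]
spool [[ 0.7167 -0.2789  0.036 ]]
edge desk [[ 0.3173 -0.1135  0.    ]
 [ 0.3186 -0.3319 -0.    ]
 [ 0.3132 -0.5193  0.   
[... 642 characters left out ...]
[array([682.2748, 509.1088]), array([778.0501, 295.3887])]
2.3000000000000003 1 [array([ 69.6018, 239.0641]), array([170.2294,  43.1175])]
2.3000000000000003 -1 [array([697.4846, 519.542 ]), array([792.2777, 307.174 ])]
2.4000000000000004 1 [array([ 59.8273, 237.1231]), array([159.9286,  42.5811])]
2.4000000000000004 -1 [array([710.5604, 529.3271]), array([804.3253, 318.522 ])]
2.5000000000000004 1 [array([ 51.552, 236.089]), array([151.051 ,  43.0292])]
2.5000000000000004 -1 [array([721.3857, 538.3539]), array([814.0905, 329.2981])]
2.6000000000000005 1 [array([ 44.8377, 235.9536]), array([143.6672,  44.4352])]
2.6000000000000005 -1 [array([729.8848, 546.5293]), array([821.5111, 339.3826])]
```

```bash
cat >> h.py <<'E'
C=np.array([.6058,-.2905]);TH=np.radians(-23.8);RC=np.array([[np.cos(TH),-np.sin(TH)],[np.sin(TH),np.cos(TH)]])
def W(x,y,z):return [*(C+RC@[x,y]),z]
def Cf(P):return (np.atleast_2d(P)[:,:2]-C)@RC
A=[180,0,156.2]
def L(x,y,z,v=.15,**k):
    r=env.movel(W(x,y,z),A,velocity=v,**k);return r
E
python3 - <<'E'
from h import *
env.move_ptp(W(-.264,-.027,.26),A); print(readout.current_clock())
env.gripper_to(.4)
L(-.264,-.027,.006,.2)
print(readout.current_clock(),readout.current_position(),readout.current_opening())
L(-.244,-.027,.006,.08)
L(-.18,-.032,.006,.08)
crop("top",190,220,160,115,5,"t3")
print(readout.current_clock(),readout.current_wrist_force())
E
```

```text
3.1917
5.1583 [ 0.35346789 -0.20892629  0.00637124] 0.39800554773844143
6.5583 [ 0.24053044  0.26170742 -0.34124191]
```

View pics/t3.png

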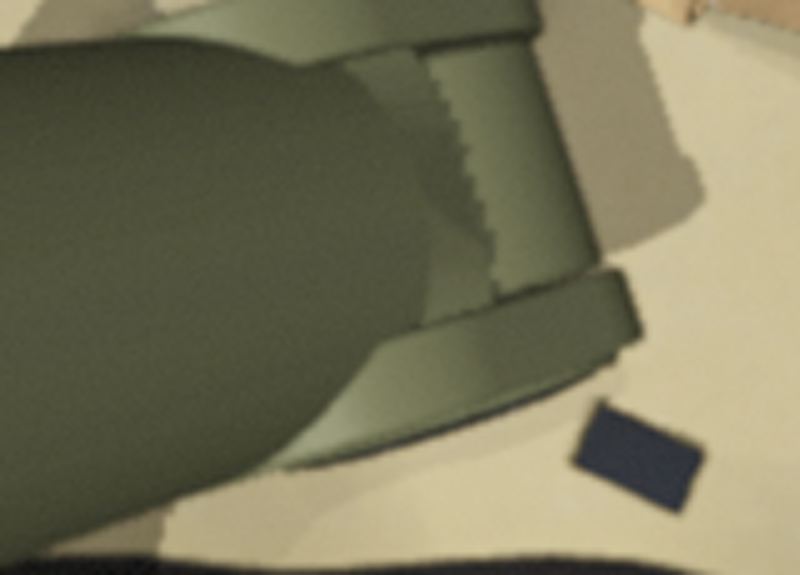

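The arm hides the brick in the top view; the relay at (638,455) hasn't moved. I'll push on to the mouth, then check with the scene camera.

```bash
python3 - <<'E'
from h import *
L(-.12,-.043,.006,.08)
L(-.065,-.043,.006,.08)
crop("scene",180,130,250,185,3.2,"s2")
print(readout.current_clock(),readout.current_wrist_force())
E
```

```text
8.35 [-0.47051957  0.88613327  0.4060913 ]
```

View pics/s2.png

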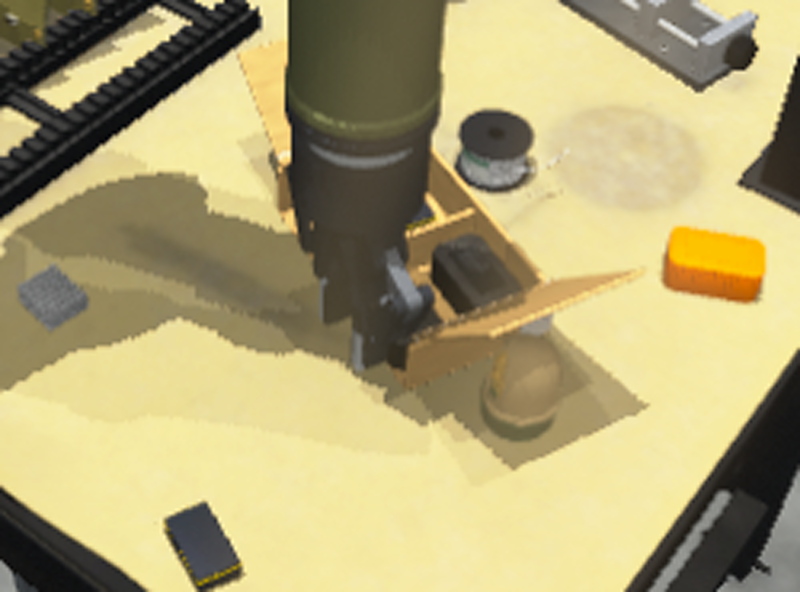

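The brick is entering the right bay ahead of the fingers at (410,300), and the bystanders are unmoved. Next I'll finish this push and start the relay, locating it by its dark blob in the scene picture.

```bash
cat >> h.py <<'E'
def blob(pc,n="scene",r=30):
    "dark blob on the bench near predicted carton point"
    im=optics.snapshot(n).astype(int); u,v=w2pix(n,W(*pc,.008))[0].round().astype(int)
    m=np.zeros(im.shape[:2],np.uint8); s=np.s_[max(v-r,0):v+r,max(u-r,0):u+r]
    m[s]=(im[s].max(2)<80)*255
    k,lab,st,ce=cv2.connectedComponentsWithStats(m)
    if k<2:return None
    i=1+np.argmax(st[1:,4]); box=cv2.minAreaRect(np.argwhere(lab==i)[:,::-1].astype(np.float32))
    ctr=Cf(pix2w(n,[ce[i]],.009))[0]; 
    b=Cf(pix2w(n,cv2.boxPoints(box),.009)); e=max((b[1]-b[0],b[2]-b[1]),key=np.linalg.norm)
    return dict(ctr=ctr.round(4),area=int(st[i,4]),len=round(np.linalg.norm(e),4),ang=round(np.degrees(np.arctan2(e[0],e[1]))%180,1))
E
python3 - <<'E'
from h import *
print(blob((-.209,-.135)))
L(-.048,-.043,.006,.06)
L(-.12,-.043,.006,.2)
L(-.12,-.05,.06,.2)
env.gripper_to(.2)
L(-.255,-.135,.06,.2)
L(-.255,-.135,.005,.15)
b=blob((-.209,-.135));print(b)
L(-.235,-.135,.005,.08)
L(-.155,-.135,.005,.08)
print(blob((-.13,-.135)),readout.current_clock())
L(-.175,-.135,.005,.15)
L(-.175,-.135,.05,.2)
env.gripper_to(0)
L(-.135,-.20,.05,.2)
print(blob((-.13,-.135)),blob((-.13,-.135),"top"),readout.current_clock())
im=np.vstack([optics.snapshot("scene")[110:330,130:430],optics.snapshot("top")[100:320,150:450]])
cv2.imwrite("pics/m1.png",cv2.resize(im[:,:,::-1],None,fx=1.36,fy=1.36))
E
```

```text
{'ctr': array([-0.2572, -0.1563]), 'area': 375, 'len': np.float64(0.0449), 'ang': np.float64(117.1)}
{'ctr': array([-0.2419, -0.1177]), 'area': 913, 'len': np.float64(0.1213), 'ang': np.float64(22.1)}
{'ctr': array([-0.1347, -0.1029]), 'area': 989, 'len': np.float64(0.1073), 'ang': np.float64(20.8)} 13.1917
{'ctr': array([-0.1011, -0.1307]), 'area': 1478, 'len': np.float64(0.1107), 'ang': np.float64(30.6)} {'ctr': array([-0.1415, -0.1295]), 'area': 1504, 'len': np.float64(0.1183), 'ang': np.float64(148.0)} 14.7917
```

View pics/m1.png

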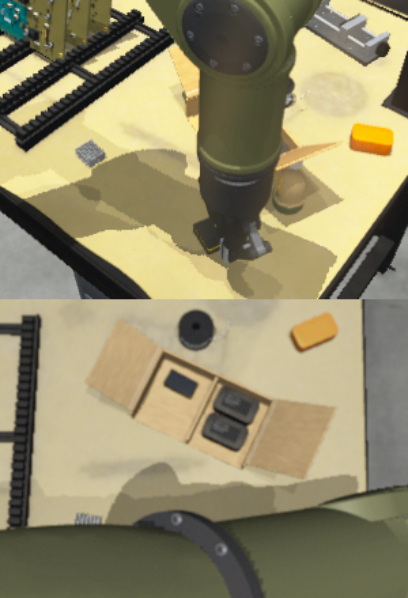

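The brick lies square in the right bay at montage (225,432), in front of its twin at (237,402). The heat sink is unmoved and the relay shows at (207,240), partly hidden by the gripper. I'll clear the arm a little and measure the relay by its navy colour (blue above red).

```bash
cat >> h.py <<'E'
def navy(n="scene",lo=(-.25,-.2),hi=(-.06,.1)):
    im=optics.snapshot(n).astype(int); m=((im[:,:,2]>im[:,:,0]+5)&(im.max(2)<95)).astype(np.uint8)
    k,lab,st,ce=cv2.connectedComponentsWithStats(m); out=[]
    for i in range(1,k):
        if st[i,4]<60:continue
        c=Cf(pix2w(n,[ce[i]],.014))[0]
        if not(lo[0]<c[0]<hi[0] and lo[1]<c[1]<hi[1]):continue
        b=Cf(pix2w(n,cv2.boxPoints(cv2.minAreaRect(np.argwhere(lab==i)[:,::-1].astype(np.float32))),.016))
        e=max((b[1]-b[0],b[2]-b[1]),key=np.linalg.norm)
        out.append((c.round(4),int(st[i,4]),np.linalg.norm(e).round(4),(np.degrees(np.arctan2(e[0],e[1]))%180).round(1)))
    return out
E
python3 - <<'E'
from h import *
print(navy())
L(-.12,-.27,.08,.2)
print(navy(),navy("top",(-.06,-.1),(.06,.1)),readout.current_clock())
cv2.imwrite("pics/x.png",optics.snapshot("scene")[:,:,::-1])
# control: initial picture
o=optics.snapshot
i0=cv2.imread("pics/scene0.png")[:,:,::-1]; optics_snapshot=o
class F: 
    snapshot=staticmethod(lambda n:i0); camera_model=staticmethod(optics.camera_model)
import h; h.optics=F; print("ctrl",h.navy(lo=(-.3,-.2)))
E
```

```text
[]
[] [(array([0.021 , 0.0439]), 198, np.float64(0.0385), np.float64(2.2))] 15.5833
ctrl [(array([-0.2114, -0.1328]), 214, np.float64(0.0406), np.float64(2.4)), (array([-0.2903, -0.1961]), 479, np.float64(0.1274), np.float64(159.8))]
```

```bash
python3 - <<'E'
import cv2
im=cv2.imread("pics/x.png")[220:340,220:380]; cv2.imwrite("pics/x2.png",cv2.convertScaleAbs(cv2.resize(im,None,fx=5,fy=5,interpolation=cv2.INTER_CUBIC),alpha=1.4,beta=15))
E
```

```text
(no output)
```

View pics/x2.png

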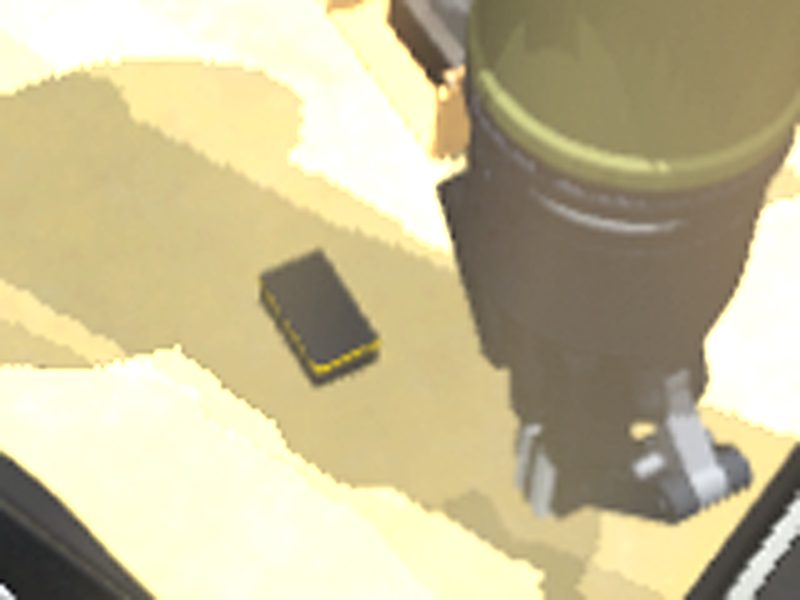

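The relay stands clear, with top corners at crop (260,277), (320,250), (380,340) and (317,370).

```bash
python3 - <<'E'
from h import *
q=Cf(pix2w("scene",np.array([[260,277],[320,250],[380,340],[317,370]])/5+219.6,.016));print(q.round(4),q.mean(0))
im=cv2.imread("pics/x.png")
for p in ((318,310),(350,375),(230,220),(600,300),(300,330)):
    print(p,im[220+p[1]//5,220+p[0]//5])
E
```

```text
[[-0.1425 -0.1148]
 [-0.1176 -0.1142]
 [-0.1172 -0.1585]
 [-0.1428 -0.1593]] [-0.13002492 -0.13669563]
(318, 310) [49 56 61]
(350, 375) [ 74 110 121]
(230, 220) [ 91 132 144]
(600, 300) [53 66 75]
(300, 330) [52 60 64]
```

The relay is at carton (-0.130, -0.137) and square, so the push model holds. Next is the sideways push.

```bash
cat >> h.py <<'E'
def rel(pc,n="scene",r=24,thr=72):
    im=optics.snapshot(n).astype(int); u,v=w2pix(n,W(*pc,.012))[0].round().astype(int)
    m=np.zeros(im.shape[:2],np.uint8); s=np.s_[v-r:v+r,u-r:u+r]; m[s]=im[s].max(2)<thr
    k,lab,st,ce=cv2.connectedComponentsWithStats(m); out=[]
    for i in range(1,k):
        if st[i,4]<60:continue
        b=Cf(pix2w(n,cv2.boxPoints(cv2.minAreaRect(np.argwhere(lab==i)[:,::-1].astype(np.float32))),.014))
        e=max((b[1]-b[0],b[2]-b[1]),key=np.linalg.norm)
        out.append((b.mean(0).round(4),int(st[i,4]),np.linalg.norm(e).round(4),(np.degrees(np.arctan2(e[0],e[1]))%180).round(1)))
    return out
E
python3 - <<'E'
from h import *
print(rel((-.13,-.137)))
L(-.13,-.20,.05,.2)
L(-.13,-.195,.005,.15)
L(-.13,-.172,.005,.08)
L(-.13,.004,.005,.08)
L(-.13,-.03,.005,.15)
L(-.13,-.10,.07,.2)
print(rel((-.13,.043)),readout.current_clock())
cv2.imwrite("pics/y.png",optics.snapshot("scene")[:,:,::-1])
E
```

```text
[(array([-0.1314, -0.1388]), 309, np.float64(0.0514), np.float64(2.0))]
[(array([-0.095 ,  0.0419]), 332, np.float64(0.1079), np.float64(26.5)), (array([-0.132,  0.037]), 243, np.float64(0.0588), np.float64(0.8))] 20.5
```

```bash
python3 - <<'E'
from h import *
L(-.175,-.04,.06,.2)
env.gripper_to(.2)
L(-.175,.038,.06,.2)
L(-.175,.038,.005,.15)
L(-.156,.038,.005,.08)
L(-.09,.043,.005,.08)
print(L(-.046,.043,.005,.06,max_force=15))
L(-.10,.043,.005,.15)
L(-.14,.043,.08,.2)
env.gripper_to(0)
L(-.20,.10,.16,.25)
print(readout.current_clock())
print(rel((-.02,.043),"top"))
im=np.hstack([optics.snapshot("scene")[120:270,170:370],optics.snapshot("top")[100:250,200:400]])
cv2.imwrite("pics/m2.png",cv2.resize(im[:,:,::-1],None,fx=2,fy=2,interpolation=cv2.INTER_CUBIC))
E
```

```text
False
26.6917
[(array([0.0199, 0.0437]), 231, np.float64(0.0421), np.float64(2.2)), (array([-0.0216,  0.0456]), 256, np.float64(0.0414), np.float64(0.2))]
```

View pics/m2.png

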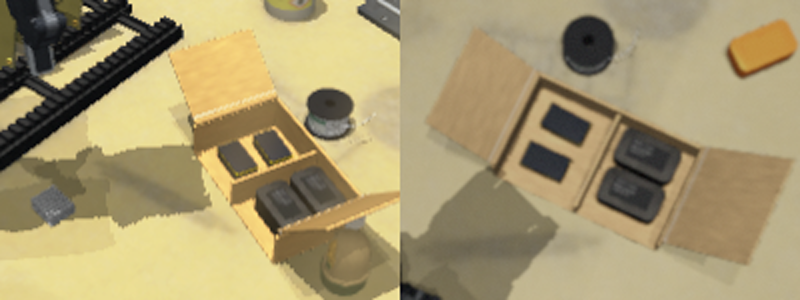

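Both pairs are now in line. The relay measures carton (-0.022, 0.046) and is square, the brick sits in front of its twin, the heat sink is outside, and the spool and dome are unmoved. Now the short flap.

```bash
cat > fl.py <<'E'
from h import *
def flap(tip,n="top"):
    pass
E
python3 - <<'E'
from h import *
L(0,.188,.17,.25)
print(L(0,.188,.065,.15,max_force=15))
print(L(0,.07,.065,.1,max_force=35),readout.current_position(),readout.current_wrist_force())
print(L(0,.035,.050,.08,max_force=35),readout.current_wrist_force())
print(L(0,.033,.0445,.04,max_force=20),readout.current_position(),readout.current_wrist_force())
L(0,.033,.12,.2)
print(readout.current_clock())
L(0,-.06,.19,.25)
cv2.imwrite("pics/z.png",optics.snapshot("scene")[:,:,::-1])
E
```

```text
False
True [ 0.67002189 -0.14677101  0.06653599] [ 0.14326662  0.0482671  -0.41230203]
True [0.36469763 3.41765444 5.56019683]
True [ 0.66774964 -0.15036207  0.06485289] [1.16119414 3.49800208 4.34676733]
31.275
```

```bash
cat > fl.py <<'E'
from h import *
def poly(s,a,n):
    h,Ln,z=.086,(.08 if s>0 else .105),(.042 if s>0 else .0465)
    return w2pix(n,[W(x,s*(h-r*np.cos(a)),z+r*np.sin(a)) for x,r in((-.048,0),(.052,0),(.052,Ln),(-.048,Ln))])
def edge(im,s,a,n):
    "mean colour change across the free edge"
    g=cv2.GaussianBlur(im,(3,3),0).astype(float); p=poly(s,a,n); t=np.linspace(.1,.9,25)[:,None]
    A_=p[3]*(1-t)+p[2]*t; o=p[2]-p[1]; o=o/np.linalg.norm(o)*2.5
    f=lambda q:cv2.remap(g.astype(np.float32),q[:,:1].astype(np.float32),q[:,1:].astype(np.float32),cv2.INTER_LINEAR)[:,0]
    return np.abs((f(A_-o)-f(A_+o)).mean(0)).sum()
def scan(im,n):
    for s in(1,-1):
        a=np.arange(0,2.71,.1); e=np.array([edge(im,s,x,n) for x in a]); k=np.argsort(-e)[:4]
        print(n,"inner" if s>0 else "outer",[(round(a[i],1),round(e[i])) for i in k])
E
python3 - <<'E'
from fl import *
for n in("top","scene"): scan(cv2.imread(f"pics/{n}0.png")[:,:,::-1].copy(),n)
L(-.20,.10,.19,.25)
for n in("top","scene"):
    im=optics.snapshot(n); scan(im,n); cv2.imwrite(f"pics/{n}9.png",im[:,:,::-1])
    d=cv2.absdiff(im,cv2.imread(f"pics/{n}0.png")[:,:,::-1].copy()).max(2)
    for s in(1,-1):
        m=np.zeros(d.shape,np.uint8);cv2.fillPoly(m,[poly(s,2.45 if s>0 else 2.33,n).astype(int)],1);print(n,s,(d[m>0]>30).mean())
print(readout.current_clock())
E
```

```text
top inner [(np.float64(1.3), 126), (np.float64(0.5), 87), (np.float64(1.1), 78), (np.float64(0.4), 71)]
top outer [(np.float64(2.3), 92), (np.float64(0.0), 91), (np.float64(0.3), 90), (np.float64(0.2), 89)]
scene inner [(np.float64(2.4), 54), (np.float64(2.3), 54), (np.float64(2.2), 53), (np.float64(2.5), 52)]
scene outer [(np.float64(1.4), 76), (np.float64(0.8), 52), (np.float64(0.7), 49), (np.float64(0.9), 48)]
top inner [(np.float64(0.5), 164), (np.float64(1.0), 135), (np.float64(0.4), 103), (np.float64(0.7), 88)]
top outer [(np.float64(0.0), 194), (np.float64(0.1), 183), (np.float64(0.2), 174), (np.float64(0.3), 153)]
top 1 0.7714016933207902
top -1 0.0
scene inner [(np.float64(1.0), 225), (np.float64(0.0), 63), (np.float64(0.4), 51), (np.float64(1.2), 49)]
scene outer [(np.float64(1.4), 76), (np.float64(0.3), 66), (np.float64(0.2), 63), (np.float64(0.8), 55)]
scene 1 0.7708089097303634
scene -1 0.00199203187250996
33.2167
```

The short flap moved to about 1.0 rad: the force stop tripped early, and the following sweep carried it in. The long flap is untouched. I'll continue from above.

```bash
python3 - <<'E'
from fl import *
def st(*p,**k):
    r=L(*p,**k); print(r,Cf(readout.current_position())[0].round(4),round(readout.current_position()[2],4),np.round(readout.current_wrist_force(),1))
L(-.1,.085,.17,.25)
L(0,.085,.15,.2)
st(0,.045,.10,v=.06,max_force=70)
st(0,.035,.065,v=.05,max_force=70)
st(0,.033,.0465,v=.04,max_force=70)
st(0,.033,.044,v=.02,max_force=25)
L(0,.033,.12,.2)
L(-.20,.0,.2,.25)
for n in("top","scene"): scan(optics.snapshot(n),n)
print(readout.current_clock())
E
```

```text
False [0.0002 0.0453] 0.1003 [-0.5  0.5  0.3]
False [0.0001 0.035 ] 0.0651 [ 0.6 -0.  -0.5]
False [-0.0001  0.0329] 0.0463 [-0.1  0.2 -0. ]
False [-0.      0.0331] 0.044 [ 0.7 -0.4 -1.1]
top inner [(np.float64(0.2), 177), (np.float64(0.1), 169), (np.float64(0.0), 135), (np.float64(0.3), 74)]
top outer [(np.float64(0.9), 106), (np.float64(0.6), 104), (np.float64(0.5), 103), (np.float64(2.3), 96)]
scene inner [(np.float64(0.0), 334), (np.float64(0.1), 154), (np.float64(1.2), 47), (np.float64(1.1), 44)]
scene outer [(np.float64(1.4), 99), (np.float64(2.3), 44), (np.float64(2.1), 42), (np.float64(2.0), 40)]
39.075
```

The short flap reads flat and the long flap is still leaning out. Now the long flap.

```bash
python3 - <<'E'
from fl import *
def st(*p,**k):
    r=L(*p,**k); print(r,Cf(readout.current_position())[0].round(4),round(readout.current_position()[2],4),np.round(readout.current_wrist_force(),1)); return r
L(-.14,-.21,.2,.3)
L(0,-.205,.19,.25)
ok=not st(0,-.205,.098,v=.15,max_force=15)
ok=ok and not st(0,-.165,.098,v=.05,max_force=60)
ok=ok and not st(0,-.065,.098,v=.06,max_force=60)
ok=ok and not st(0,-.025,.085,v=.06,max_force=60)
print(ok,readout.current_clock())
if ok:
    st(0,-.02,.052,v=.05,max_force=60)
    st(0,-.02,.048,v=.02,max_force=25)
    L(0,-.02,.12,.2); L(-.20,.0,.2,.25)
    for n in("top","scene"):
        im=optics.snapshot(n); scan(im,n); cv2.imwrite(f"pics/{n}e.png",im[:,:,::-1])
print(readout.current_clock())
E
```

```text
False [ 2.000e-04 -2.055e-01] 0.0993 [ 0.3 -0.5  0.2]
False [-1.000e-04 -1.651e-01] 0.0979 [ 0.3 -0.1 -0.4]
True [ 0.0016 -0.1319] 0.1098 [-2.7 -1.   6.6]
False 43.275
43.275
```

The flap edge jams under a ledge about 30 mm up the finger. The upward sweep that worked on the short flap should work here too: push with the tip only just below the edge.

```bash
python3 - <<'E'
from fl import *
def st(*p,**k):
    r=L(*p,**k); print(r,Cf(readout.current_position())[0].round(4),round(readout.current_position()[2],4),np.round(readout.current_wrist_force(),1)); return r
st(0,-.133,.128,v=.1,max_force=60)
st(0,-.095,.138,v=.06,max_force=70)
st(0,-.055,.138,v=.06,max_force=70)
st(0,-.035,.12,v=.06,max_force=70)
scan(optics.snapshot("scene"),"scene")
print(readout.current_clock())
E
```

```text
False [ 0.0003 -0.1328] 0.1282 [ 0.5 -0.1 -0.1]
False [-0.0001 -0.0951] 0.1381 [-0.3 -0.6 -1. ]
False [-0.0001 -0.0552] 0.1381 [0.5 0.2 0.8]
False [-0.0002 -0.0356] 0.1198 [-0.4 -0.1  0.1]
scene inner [(np.float64(0.6), 133), (np.float64(0.7), 61), (np.float64(0.8), 51), (np.float64(0.5), 47)]
scene outer [(np.float64(0.6), 115), (np.float64(0.5), 107), (np.float64(0.7), 106), (np.float64(0.8), 92)]
45.9
```

```bash
python3 - <<'E'
from fl import *
def st(*p,**k):
    r=L(*p,**k); print(r,Cf(readout.current_position())[0].round(4),round(readout.current_position()[2],4),np.round(readout.current_wrist_force(),1)); return r
st(0,-.028,.085,v=.05,max_force=70)
st(0,-.022,.053,v=.05,max_force=70)
st(0,-.02,.0485,v=.02,max_force=25)
L(0,-.02,.12,.2); L(-.20,.0,.2,.25)
for n in("top","scene"):
    im=optics.snapshot(n); scan(im,n); cv2.imwrite(f"pics/{n}e.png",im[:,:,::-1])
    d=cv2.absdiff(im,cv2.imread(f"pics/{n}0.png")[:,:,::-1].copy()).max(2)
# bystanders: spool in top, dome in scene, heat sink
    for nm,p,r in(("spool",(.7167,-.2789,.02),14),("dome",(.552,-.4115,.02),12),("hs",(.4385,-.135,.01),8)):
        u,v=w2pix(n,p)[0].astype(int);print(n,nm,(d[v-r:v+r,u-r:u+r]>35).mean().round(3))
print(readout.current_clock())
E
```

```text
False [ 0.0001 -0.0282] 0.0852 [ 0.1 -0.   0.5]
False [ 0.     -0.0222] 0.053 [-0.3  0.1 -1. ]
False [-0.     -0.0199] 0.0485 [-1.1  0.3 -1.2]
top inner [(np.float64(2.4), 70), (np.float64(1.6), 58), (np.float64(2.3), 46), (np.float64(2.5), 43)]
top outer [(np.float64(1.8), 28), (np.float64(1.9), 24), (np.float64(0.4), 20), (np.float64(2.2), 17)]
top spool 0.0
top dome 0.514
top hs 0.16
scene inner [(np.float64(1.2), 47), (np.float64(1.1), 44), (np.float64(0.4), 41), (np.float64(0.5), 35)]
scene outer [(np.float64(1.4), 107), (np.float64(1.6), 43), (np.float64(0.3), 34), (np.float64(2.3), 34)]
scene spool 0.07
scene dome 0.566
scene hs 0.258
49.5917
```

```bash
python3 - <<'E'
from fl import *
for n in("top","scene"):
    im=cv2.imread(f"pics/{n}e.png")
    for nm,P in(("outer closed",poly(-1,0,n)),("inner closed rest",w2pix(n,[W(x,y,.043) for x,y in((-.044,.024),(.048,.024),(.048,.08),(-.044,.08))])),("outer leaning",poly(-1,2.33,n))):
        m=np.zeros(im.shape[:2],np.uint8);cv2.fillPoly(m,[P.round().astype(int)],1);m=cv2.erode(m,np.ones((5,5)))
        q=im[m>0];print(n,nm,q.mean(0).round(),q.std(0).round(),"dark",(q.max(1)<80).mean().round(3))
# edge profile along carton y on lid, top view
im=cv2.imread("pics/tope.png")
for z in(.048,):
    print([(y,int(np.mean([im[tuple(w2pix("top",W(x/1000,y/1000,z))[0].round().astype(int)[::-1])].sum()/3 for x in range(-40,45,6)]))) for y in range(-100,95,6)])
E
```

```text
top outer closed [125. 169. 195.] [6. 5. 4.] dark 0.0
top inner closed rest [124. 169. 195.] [3. 3. 2.] dark 0.0
top outer leaning [131. 165. 177.] [22. 24. 24.] dark 0.002
scene outer closed [127. 214. 246.] [10.  7.  4.] dark 0.0
scene inner closed rest [126. 213. 245.] [3. 5. 2.] dark 0.0
scene outer leaning [102. 150. 174.] [34. 42. 36.] dark 0.0
[(-100, 170), (-94, 171), (-88, 137), (-82, 163), (-76, 159), (-70, 159), (-64, 159), (-58, 160), (-52, 161), (-46, 162), (-40, 162), (-34, 163), (-28, 164), (-22, 164), (-16, 162), (-10, 165), (-4, 164), (2, 164), (8, 164), (14, 165), (20, 156), (26, 163), (32, 163), (38, 162), (44, 163), (50, 163), (56, 162), (62, 162), (68, 161), (74, 161), (80, 171), (86, 154), (92, 157)]
```

The lid is uniform cardboard, and the long flap's free edge shows at y ≈ +20 mm, where +19 mm is expected when flat. Both flaps are shut.

```bash
python3 -c "
from cell import job;print(job.finish_job())"
```

```text
the job is handed in; nothing more can be done
None
```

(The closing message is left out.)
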